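# Set and clamp the sprung leg of a cookbook stand, keeping hold of it

## Task

The folding cookbook stand lies face down on the worktop with its sprung leg caught inside. Press the round release button fully down and let it come up so that the leg springs out, then take the foot bar at the end of the leg, push the leg back in until the mark engraved on it is at the mouth of the clamp, and while you hold it there swing the cam lever fully closed, in line with the leg. Finish with the foot bar still gripped in the fingers, the leg at its mark and the lever closed, and leave the teaspoon and the matchbox beside the stand where they lie.

Things in the scene. Friction and masses are not known exactly. Their poses are not given: they have to be found in the camera images.
- stand: Folding cookbook stand lying face down, fast on its rubber feet. Wooden board 184 x 160 mm from x = +6 mm, top z = 30 mm; aluminium leg tube along its middle, top z = 50 mm. Origin: on the worktop below the mouth of the black clamp (x 0 to +44, y -18 to +34, top z = 54 mm). Own x runs along the leg into the stand, y to the left of that, z up; the leg comes out of the clamp's mouth along -x.
- clamp_mouth (a point): Centre of the clamp's mouth, where the leg comes out: stand frame (0, 0, 40) mm.
- leg (a joint): How far the leg is out, m: 0 = caught home (the start), 0.045 = its mark exactly at the clamp's mouth, 0.085 = fully sprung out. A spring pushes it out with 5 to 7 N all the way; the button frees it when pressed about 4 mm or more. It is not caught again on the way back to the mark. Only the closed cam lever clamps it.
- foot (a point): Middle of the round aluminium foot bar with black ends across the outer end of the leg: 14 mm thick, 196 mm long along the stand's y, axis 40 mm above the worktop, free all round but for a 26 mm wide sleeve in its middle. It lies in front of the clamp's mouth by 22 mm + joint leg: 22 mm at the start, 67 mm at the mark, 107 mm fully out. The leg is 16 mm wide, 11 mm high.
- foot_left (a point): Point on the axis of the foot bar 83 mm to the left (stand +y) of its middle, on the lever's side and just outside the open lever; 15 mm from the bar's end.
- mark (a point): The mark: a dark line 4 mm wide engraved across and round the aluminium leg, 67 mm from the foot bar's axis; hidden in the clamp at the start.
- lever (a joint): Angle of the cam lever, rad: 0 = fully closed (blade parallel to the leg, pointing out along the stand's -x), up to 0.62 = open, tip swung out to the left (+y). Starts between 0.45 and 0.58 and stays where it is left; swinging it closed (tip towards -y) takes 2 to 6 N near the tip.
- lever_pivot (a point): Upright pivot axis of the lever on top of the clamp: stand frame (14, 23.5, 58.5) mm.
- lever_tip (a point): Tip of the lever's aluminium blade, 80 mm from the pivot; the blade is 12 mm wide, from z = 54.5 to 62.5 mm, so it passes above the foot bar. Closed, its left side is at stand y = +29.5 mm. With the leg at the mark, fingers straddling the foot bar closely to the left of the lever and moving along the bar towards the leg push the blade closed with the finger on the clamp's side.
- button (a joint): Travel of the release button, m: 0 = up, 0.006 = fully down. It springs back up; fully down takes about 2.2 N.
- button_top (a point): Middle of the top of the round grey release button (diameter 20 mm) in its black bezel on the leg tube: stand frame (82, 0, 66) mm when up. It is pressed straight down.
- teaspoon: Bystander: steel teaspoon 134 mm long lying left of the stand's board; origin at its underside.
- matchbox: Bystander: matchbox 36 x 53 x 15 mm lying right of the stand's board; origin at its underside.

How it is judged:
By the outcome, as a careful person would: the job done as asked, in the order asked, and still so for the second after the job is handed in, while the arm keeps its last pose, push and grip.
It also fails if it takes over 38 s, if anything falls off the work surface, if the arm or the gripper's body presses on something with over 40 N, if the wrist force passes 120 N, or if a joint passes its speed limit or range.

## Robot

A 6-joint arm with a two-finger parallel gripper is mounted at the origin on a cart in front of the work surface, level with it; the furniture and walls round the work are solid. World frame = base frame: x ahead of the robot, y to its left, z up, the work surface at z = 0. Lengths are in m, angles in rad, forces in N, time in s.
With the tool pointing down it reaches from about 0.425 to 1.125 m from the base axis. Payload 14.9 kg.
Tool frame: the origin (TCP) lies on the centre line of the jaws, within the pads' length; the fingertips stand 17 mm ahead of it and the grasp point (between the pads) lies 2 mm behind it; z points along the fingers, y is the line along which they close (so a half turn about z gives the same grasp; the last joint's range is limited). The gripper opens to 91 mm and grips with 3 to 60 N. Pads are 32 mm wide; open, the fingers measure 118 mm over their backs; the gripper's body (76 mm by 178 mm) begins 60 mm behind the grasp point.
Start: joints at [-1.187, 0.379, 1.734, -0, 1.028, -0.033], TCP at [0.283, -0.64, 0.231] pointing down, gripper open.
Joint ranges: [-2.77, 2.77], [-0.74, 2.19], [0, 2.66], [-1.06, 4.2], [0.31, 2.87], [-3.08, 3.08]. Speed limits (rad/s): [1.89, 1.89, 2.39, 3.14, 3.14, 3.14].

## Interface

Orientations are given as a 3x3 rotation matrix whose columns are the frame's x, y, z axes.
In Python, from rig import manip gives the robot as it stands.
- The arm moves only by the tool arm_command, never from a script. Its argument "targets" is text: rows parted by semicolons, each of 7 numbers parted by spaces: the turn, a rotation vector about the tool's x, y, z each as a share of 90 degrees, from -1 to 1, then the shift along the tool's x, y, z each as a share of 250 mm, from -1 to 1, then the opening, from -1 (shut) to 1 (fully open). A call has 1 to 10 rows; each row is the pose to reach, as a shift and turn from the pose commanded when the call began, along the tool's axes at that moment; what a row does not reach only later rows make up. A row lasts 1/8 s, in which the tool goes at most 62.5 mm and 10.7 degrees, less where a joint would pass 70% of its speed; a pose out of reach is approached as far as the arm can. A call with a number of a shift or a turn outside -1 to 1 is refused whole. A call with a gripper value outside its range is refused whole. The fingers move at their own pace and stop on an object; "newtons" is the grip in N (left out, the last holds). Time passes only in rows, so rows that repeat a pose let the fingers close. It gives the time, the measured TCP pose, the force, the opening and the grip force at its end, in the units of the state.
- manip.get_state(): the state, without advancing time (a new reading comes with each control period).
- manip.camera(name): name is "scene" or "top"; returns (picture, depth): 420x560x3 uint8, red, green, blue; 420x560 float32, m along the optical axis (not along the pixel's ray), 0 where there is no reading.
- manip.camera_model(name): a dict with "K" (3x3 intrinsics, pixels), "rvec" (rotation vector, rad) and "tvec" (3), from world to camera coordinates, as OpenCV has them. Camera axes: x right, y down, z forward; pixel columns grow to the right and rows downward; lengths in m; the calibration is good to about 2 mm. A picture is of the moment at which its call begins. camera_model takes no time and is no camera call.
- manip.finish_job(): hands the job in; it is judged then, once.
The state is a dict: "time_s": time; "joint_pos": joint angles; "qd": joint speeds; "joint_torque": joint torques, N m; "position": TCP position; "orientation": TCP orientation; "ft_force": force on the tool from outside, world axes, zero at the start; "ft_torque": the same for the moment, N m; "width": finger opening in m; "grasp_force": force on a finger pad.
Only numpy, scipy, OpenCV 4.12 (cv2) and the standard library are available. Lean on these libraries where they do the work, as an engineer would, in place of code of your own. Each camera call takes 0.05 s, during which the arm holds its last target. There are 200 camera calls.

## Working session

There is one attempt and no reset: what is moved stays moved. The work goes in short steps, Python scripts to look and compute and a tool call to move; the robot and the scene stay as the last step left them, time stands still between calls to the robot, and variables do not carry over. Pictures are saved under pics/ and viewed, at most 10 in all, crops included, and the job is handed in when it is done.

Besides the shell and the picture viewer there is one more tool, called by a JSON object that holds its "op" and its "data". arm_command: Moves the arm, as the interface text tells. Its arguments: {"type":"object","properties":{"targets":{"type":"string"},"newtons":{"type":"number"}},"required":["targets"]}

```bash
mkdir -p pics; cat > h.py <<'E'
import numpy as np,cv2
from rig import manip
def snap(n,f):
    p,d=manip.camera(n); cv2.imwrite('pics/'+f+'.png',p[:,:,::-1]); np.savez('pics/'+f+'.npz',p=p,d=d); return p,d
def cam(n):
    m=manip.camera_model(n); R=cv2.Rodrigues(np.array(m['rvec'],float))[0]; return np.array(m['K'],float),R,np.array(m['tvec'],float).ravel()
def onplane(n,uv,z):
    K,R,t=cam(n); c=-R.T@t; uv=np.atleast_2d(uv); r=(R.T@np.linalg.inv(K)@np.c_[uv,np.ones(len(uv))].T).T
    return c+r*((z-c[2])/r[:,2])[:,None]
def proj(n,P):
    K,R,t=cam(n); q=(K@(R@np.atleast_2d(P).T+t[:,None])).T; return q[:,:2]/q[:,2:]
def cloud(n,d):
    K,R,t=cam(n); v,u=np.mgrid[:d.shape[0],:d.shape[1]]
    c=np.stack([(u-K[0,2])/K[0,0]*d,(v-K[1,2])/K[1,1]*d,d],-1)
    return (c-t)@R
E
python3 - <<'E'
from h import *
for n in('top','scene'):
    snap(n,n+'0'); K,R,t=cam(n); print(n,K[0,0],-R.T@t)
s=manip.get_state(); print(s['time_s'],s['position'],s['orientation'],s['ft_force'],s['width'])
E
```

```text
top 447.9960062739653 [ 0.46493592 -0.09122527  0.92552843]
scene 545.7370114696995 [0.22186114 0.63762228 0.42624804]
0.1 [ 0.28325507 -0.6397483   0.23032771] [[ 9.14391776e-01  4.04830264e-01 -3.69723232e-04]
 [ 4.04830430e-01 -9.14391276e-01  9.58170170e-04]
 [ 4.98245856e-05 -1.02581814e-03 -9.99999473e-01]] [ 0.26189811  0.96469294 -0.19161819] 0.09144908061361519
```

View pics/top0.png

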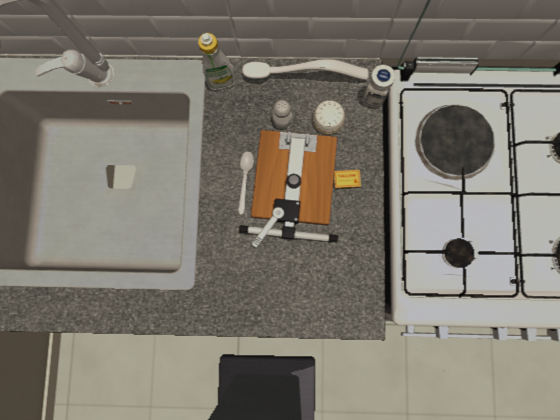

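View pics/scene0.png

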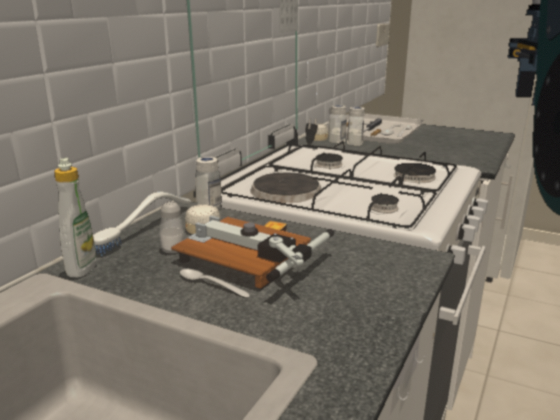

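The top view shows the board around (295,177), button at (293,181), clamp at (287,210), and foot bar from (240,230) to (337,239). The lever tip is near (256,243), the teaspoon at (245,182) and the matchbox at (347,179).

```bash
cat > m.py <<'E'
from h import *
def frame(f):
    z=np.load('pics/'+f+'.npz'); p,d=z['p'],z['d']
    hsv=cv2.cvtColor(p,cv2.COLOR_RGB2HSV)
    m=((hsv[...,0]<16)&(hsv[...,1]>110)).astype(np.uint8)
    m[:, :230]=0; m[:,345:]=0; m[:115]=0; m[235:]=0
    m=cv2.morphologyEx(m,cv2.MORPH_OPEN,np.ones((3,3)))
    c=np.vstack([c for c in cv2.findContours(m,cv2.RETR_EXTERNAL,cv2.CHAIN_APPROX_NONE)[0] if cv2.contourArea(c)>100])
    P=onplane('top',c[:,0].astype(float),0.030)
    r=cv2.minAreaRect((P[:,:2]*1000).astype(np.float32))
    b=cv2.boxPoints(r)/1000
    return p,d,r,b
if __name__=='__main__':
    p,d,r,b=frame('top0'); print('board',r,b)
    X=cloud('top',d)
    for n,uv in dict(button=(293,181),clamp=(287,210),barL=(243,230),barR=(334,239),tip=(256,243),piv=(278,213),board=(270,180),worktop=(220,250)).items():
        print(n,X[uv[1],uv[0]].round(4))
    hsv=cv2.cvtColor(p,cv2.COLOR_RGB2HSV)
    k=cv2.resize(p[120:260,225:365],None,fx=5,fy=5,interpolation=cv2.INTER_CUBIC)[:,:,::-1]
    cv2.imwrite('pics/crop0.png',k[100:])
E
python3 m.py
```

```text
board ((670.675048828125, -91.24012756347656), (160.76785278320312, 185.0840301513672), 85.0676498413086) [[ 0.5715643  -0.16336967]
 [ 0.755963   -0.1792831 ]
 [ 0.76978576 -0.01911058]
 [ 0.5853871  -0.00319716]]
button [ 0.6523 -0.0892  0.0671]
clamp [ 0.5966 -0.0783  0.0544]
barL [0.5565 0.008  0.0454]
barR [ 0.5419 -0.1715  0.0465]
tip [ 0.53   -0.0199  0.0628]
piv [ 0.5886 -0.0612  0.0663]
board [ 0.6619 -0.042   0.0293]
worktop [0.5188 0.0592 0.001 ]
```

View pics/crop0.png

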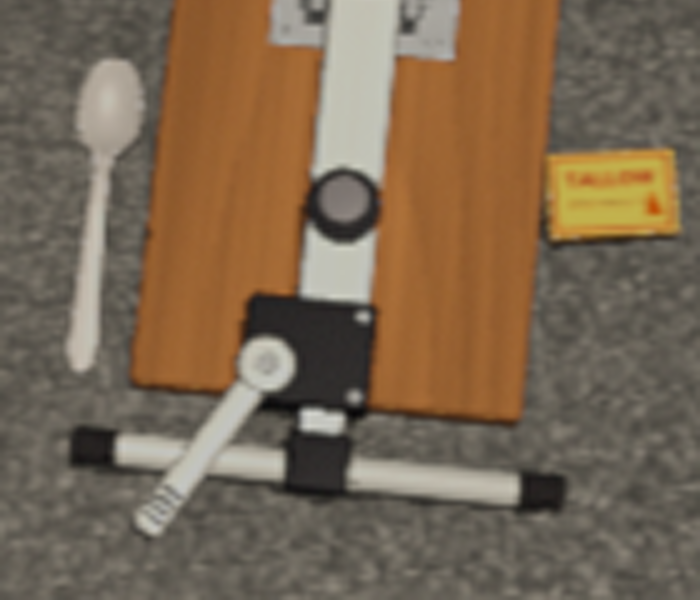

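The crop shows the spoon, board, button centre at crop (343,200), pivot (267,362), lever tip (150,522), and bar ends (70,447) and (565,492).

```bash
cat > g.py <<'E'
from h import *
from scipy.spatial.transform import Rotation as Ro
import sys
O=np.array([.5725,-.0828]); a=np.radians(-4.93)
def setf():
    ex=np.array([np.cos(a),np.sin(a)]); return ex,np.array([-ex[1],ex[0]])
ex,ey=setf()
def W(x,y,z): return np.r_[O+x*ex+y*ey,z]          # stand -> world, m
RT=np.array([[ey[0],ex[0],0],[ey[1],ex[1],0],[0,0,-1]])
def go(P,R=RT):
    s=manip.get_state(); A=np.array(s['orientation']); 
    print('t',round(s['time_s'],2),'turn',(Ro.from_matrix(A.T@R).as_rotvec()/(np.pi/2)).round(4),'shift',(A.T@(np.array(P)-s['position'])/.25).round(4))
def S(P): q=np.array(P)[:2]-O; return np.r_[q@ex,q@ey,P[2]].round(4)
E
python3 - <<'E'
from g import *
f=lambda u,v:(225+u/5-.4,140+v/5-.4)
print('frame',a)
for n,uv,z in [('button',(343,200),.066),('piv',(267,362),.0665),('tip',(150,522),.0625),('bL',(70,447),.040),('bR',(565,492),.040)]:
    P=onplane('top',[f(*uv)],z)[0]; print(n,P.round(4),S(P))
print('button',W(.082,0,.25)); go(W(.082,0,.20))
E
```

```text
frame -0.08604473212332044
button [ 0.6554 -0.0895  0.066 ] [0.0831 0.0004 0.066 ]
piv [ 0.5906 -0.0612  0.0665] [0.0162 0.0231 0.0665]
tip [ 0.528  -0.0173  0.0625] [-0.05    0.0615  0.0625]
bL [0.5589 0.0175 0.04  ] [-0.0222  0.0987  0.04  ]
bR [ 0.5446 -0.1792  0.04  ] [-0.0195 -0.0984  0.04  ]
button [ 0.65419664 -0.08984696  0.25      ]
t 0.1 turn [-6.000e-04 -4.000e-04 -6.799e-01] shift [ 2.2472 -1.4105  0.1229]
```

{"op": "arm_command", "data": {"targets": "0 0 -0.34 0.95 -0.6 0 -1;0 0 -0.34 0.95 -0.6 0 -1;0 0 -0.34 0.95 -0.6 0 -1;0 0 -0.34 0.95 -0.6 0 -1;0 0 -0.34 0.95 -0.6 0 -1;0 0 -0.34 0.95 -0.6 0 -1", "newtons": 20}}

```text
time_s: 0.85
position: [0.4406, -0.4052, 0.2308]
orientation: [[0.579, 0.815, -0.0], [0.815, -0.579, 0.0], [0.0, -0.0, -1.0]]
ft_force: [-0.2, -0.3, -0.4]
width: 0.0343
grasp_force: 0.0
```

```bash
sed -i 's/\[.5725,-.0828\]/[.5735,-.0829]/; s/-4.93/-4.6/' g.py; python3 -c "
from g import *
go(W(.082,0,.16))"
```

```text
t 0.85 turn [-3.000e-04 -2.000e-04 -3.419e-01] shift [ 1.5265 -0.0309  0.2833]
```

{"op": "arm_command", "data": {"targets": "0 0 -0.34 0.97 -0.02 0.1 -1;0 0 -0.34 0.97 -0.02 0.1 -1;0 0 -0.34 0.97 -0.02 0.1 -1;0 0 -0.34 0.97 -0.02 0.1 -1;0 0 -0.34 0.97 -0.02 0.1 -1"}}

```text
time_s: 1.48
position: [0.5777, -0.2048, 0.2053]
orientation: [[0.083, 0.997, -0.001], [0.997, -0.083, 0.0], [0.0, -0.001, -1.0]]
ft_force: [-0.1, -0.2, 0.0]
width: 0.0006
grasp_force: 0.0
```

```bash
python3 -c "
from g import *
go(W(.082,0,.11))"
```

```text
t 1.48 turn [-0.0004 -0.0002 -0.0017] shift [0.4853 0.271  0.3811]
```

{"op": "arm_command", "data": {"targets": "0 0 0 0.484 0.272 0.1 -1;0 0 0 0.484 0.272 0.1 -1;0 0 0 0.484 0.272 0.2 -1;0 0 0 0.484 0.272 0.38 -1;0 0 0 0.484 0.272 0.38 -1"}}

```text
time_s: 2.1
position: [0.6525, -0.0928, 0.108]
orientation: [[0.087, 0.996, -0.006], [0.996, -0.087, 0.001], [0.0, -0.006, -1.0]]
ft_force: [0.3, -0.3, 0.9]
width: 0.0006
grasp_force: 0.0
```

```bash
python3 -c "
from g import *
go(W(.082,0,.077))"
```

```text
t 2.1 turn [-0.0036 -0.0002 -0.0041] shift [0.0142 0.0106 0.1239]
```

{"op": "arm_command", "data": {"targets": "0 0 0 0.005 0.005 0 -1;0 0 0 0.005 0.005 0.08 -1;0 0 0 0.005 0.005 0.115 -1;0 0 0 0.005 0.005 0.132 -1;0 0 0 0.005 0.005 0.132 -1"}}

```text
time_s: 2.72
position: [0.6561, -0.0907, 0.0778]
orientation: [[0.086, 0.996, -0.0], [0.996, -0.086, 0.0], [-0.0, -0.0, -1.0]]
ft_force: [-1.2, -1.1, 1.6]
width: 0.0005
grasp_force: 0.9
```

{"op": "arm_command", "data": {"targets": "0 0 0 0 0 0.006 -1;0 0 0 0 0 0.006 -1;0 0 0 0 0 0.006 -1"}}

```text
time_s: 3.1
position: [0.6562, -0.0907, 0.0771]
orientation: [[0.086, 0.996, 0.0], [0.996, -0.086, -0.0], [-0.0, 0.0, -1.0]]
ft_force: [-4.1, -1.1, 8.3]
width: 0.0006
grasp_force: 4.3
```

{"op": "arm_command", "data": {"targets": "0 0 0 0 0 -0.1 -1;0 0 0 0 0 -0.25 -1;0 0 0 0.1 -0.2 -0.35 0;0 0 0 0.33 -0.7 -0.35 0;0 0 0 0.33 -0.7 -0.35 0;0 0 0 0.33 -0.7 -0.35 0;0 0 0 0.33 -0.7 -0.35 0"}}

```text
time_s: 3.98
position: [0.4891, 0.0068, 0.1644]
orientation: [[0.085, 0.996, 0.001], [0.996, -0.085, 0.0], [0.0, 0.001, -1.0]]
ft_force: [1.4, 0.5, -0.5]
width: 0.0453
grasp_force: 0.0
```

```bash
python3 - <<'E'
from g import *
p,d=snap('top','top1'); X=cloud('top',d)
cv2.imwrite('pics/crop1.png',cv2.resize(p[120:280,215:375],None,fx=3.7,fy=3.7,interpolation=cv2.INTER_CUBIC)[:,:,::-1])
E
```

```text
(no output)
```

View pics/crop1.png

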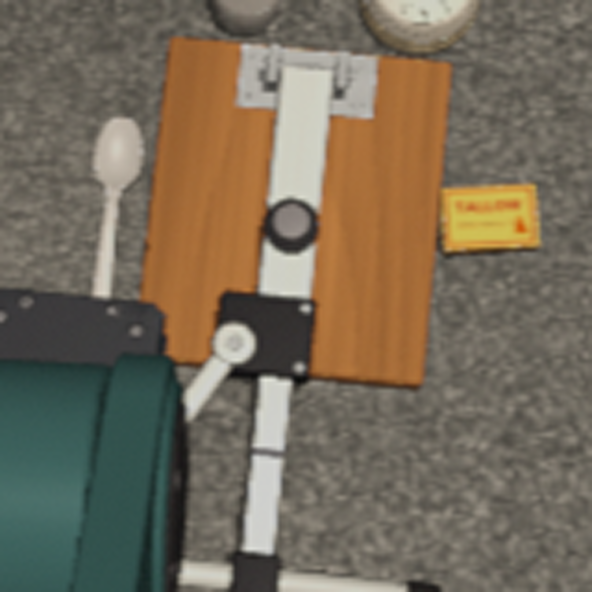

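The leg has sprung out: the mark shows at crop (267,452), the sleeve at (256,573) and the clamp mouth at about (275,376).

```bash
python3 - <<'E'
from g import *
f=lambda u,v:(215+u/3.7-.4,120+v/3.7-.4)
for n,uv,z in [('mark',(267,452),.0455),('sleeve',(256,573),.043),('barR',(350,583),.043),('bar',(205,575),.043),('button',(292,223),.066),('mouth',(275,376),.054)]:
    P=onplane('top',[f(*uv)],z)[0]; print(n,P.round(4),S(P))
go(W(-.107,.088,.11)); go(W(-.107,.088,.038))
E
```

```text
mark [ 0.5348 -0.079   0.0455] [-0.0389  0.0008  0.0455]
sleeve [ 0.4711 -0.0744  0.043 ] [-0.1027  0.0003  0.043 ]
barR [ 0.4669 -0.1239  0.043 ] [-0.1029 -0.0494  0.043 ]
bar [ 0.4696 -0.0475  0.043 ] [-0.1064  0.027   0.043 ]
button [ 0.6548 -0.0902  0.066 ] [ 0.0816 -0.0007  0.066 ]
mouth [ 0.5745 -0.0825  0.054 ] [0.001  0.0004 0.054 ]
t 4.03 turn [ 0.0009 -0.0001 -0.0034] shift [ 0.0221 -0.0668  0.2179]
t 4.03 turn [ 0.0009 -0.0001 -0.0034] shift [ 0.0221 -0.0673  0.5059]
```

{"op": "arm_command", "data": {"targets": "0 0 0 0.022 -0.065 0 0;0 0 0 0.022 -0.065 0.1 0;0 0 0 0.022 -0.065 0.3 0;0 0 0 0.022 -0.065 0.5 0;0 0 0 0.022 -0.065 0.5 0;0 0 0 0.022 -0.065 0.5 0"}}

```text
time_s: 4.78
position: [0.4739, 0.0134, 0.0402]
orientation: [[0.086, 0.996, 0.001], [0.996, -0.086, 0.0], [0.0, 0.001, -1.0]]
ft_force: [-0.0, 0.2, 1.8]
width: 0.0458
grasp_force: 0.0
```

{"op": "arm_command", "data": {"targets": "0 0 0 0 0 0 -1;0 0 0 0 0 0 -1;0 0 0 0 0 0 -1;0 0 0 0 0 0 -1;0 0 0 0 0 0 -1", "newtons": 12}}

```text
time_s: 5.4
position: [0.4734, 0.0134, 0.0393]
orientation: [[0.086, 0.996, 0.0], [0.996, -0.086, -0.0], [0.0, 0.0, -1.0]]
ft_force: [-0.9, 0.0, 8.6]
width: 0.0136
grasp_force: 12.0
```

```bash
python3 - <<'E'
from g import *
s=manip.get_state(); print(S(s['position']))
go(W(-.067,.088,.038))
E
```

```text
[-0.1075  0.088   0.0393]
t 5.4 turn [ 0.0002 -0.     -0.0035] shift [0.001  0.1621 0.0052]
```

{"op": "arm_command", "data": {"targets": "0 0 0 0 0.03 -0.004 -1;0 0 0 0 0.07 -0.004 -1;0 0 0 0 0.11 -0.004 -1;0 0 0 0 0.145 -0.004 -1;0 0 0 0 0.16 -0.004 -1;0 0 0 0 0.16 -0.004 -1;0 0 0 0 0.16 -0.004 -1"}}

```text
time_s: 6.28
position: [0.5115, 0.0102, 0.0395]
orientation: [[0.086, 0.996, -0.003], [0.996, -0.086, 0.0], [0.0, -0.003, -1.0]]
ft_force: [-5.9, 3.3, 1.4]
width: 0.0138
grasp_force: 12.0
```

```bash
python3 - <<'E'
from g import *
s=manip.get_state(); print(S(s['position']),s['ft_force'])
p,d=snap('top','top2')
cv2.imwrite('pics/crop2.png',cv2.resize(p[190:270,240:340],None,fx=7,fy=7,interpolation=cv2.INTER_CUBIC)[:,:,::-1])
p,d=snap('scene','scene2')
cv2.imwrite('pics/crop2s.png',cv2.resize(p[210:310,220:350],None,fx=6,fy=6,interpolation=cv2.INTER_CUBIC)[:,:,::-1])
E
```

```text
[-0.0692  0.0879  0.0395] [-5.89941394  3.3389244   1.38885661]
```

View pics/crop2.png

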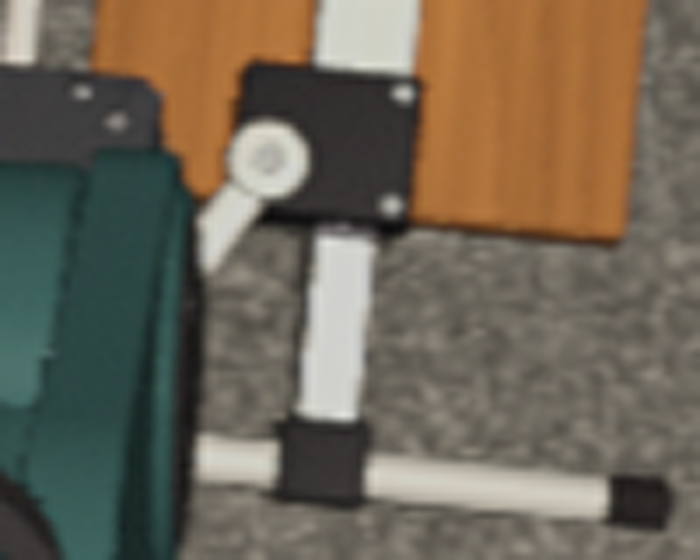

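The mark is now just at the mouth, around crop (345,228), with the bar sleeve at (322,462). The TCP is about 1.7 mm short because of the spring load, so I'll nudge it and measure.

{"op": "arm_command", "data": {"targets": "0 0 0 0 0.007 0 -1;0 0 0 0 0.007 0 -1;0 0 0 0 0.007 0 -1", "newtons": 8}}

```text
time_s: 6.75
position: [0.5132, 0.0101, 0.0394]
orientation: [[0.086, 0.996, -0.003], [0.996, -0.086, 0.0], [0.0, -0.003, -1.0]]
ft_force: [-6.5, 3.1, 2.3]
width: 0.0134
grasp_force: 8.1
```

```bash
python3 - <<'E'
from g import *
s=manip.get_state(); print(S(s['position']),s['ft_force'])
f=lambda u,v:(240+u/7-.43,190+v/7-.43)
for uv,z in [((322,462),.043),((500,485),.043),((345,225),.0455)]: print(S(onplane('top',[f(*uv)],z)[0]))
E
```

```text
[-0.0676  0.0879  0.0394] [-6.49700109  3.08318597  2.32510517]
[-0.0659  0.0005  0.043 ]
[-0.0673 -0.0497  0.043 ]
[0.0011 0.0006 0.0455]
```

{"op": "arm_command", "data": {"targets": "0 0 0 -0.015 0 0 -1;0 0 0 -0.03 0 0 -1;0 0 0 -0.045 0 0 -1;0 0 0 -0.06 0 0 -1;0 0 0 -0.075 0 0 -1;0 0 0 -0.09 0 0 -1;0 0 0 -0.105 0 0 -1;0 0 0 -0.12 0 0 -1"}}

```text
time_s: 7.75
position: [0.51, -0.019, 0.0392]
orientation: [[0.086, 0.996, -0.004], [0.996, -0.086, 0.002], [0.001, -0.004, -1.0]]
ft_force: [-6.5, 16.0, 0.2]
width: 0.0135
grasp_force: 10.2
```

```bash
python3 - <<'E'
from g import *
s=manip.get_state(); print(S(s['position']),s['ft_force'])
E
```

```text
[-0.0684  0.0586  0.0392] [-6.47886255 16.01129792  0.21974128]
```

{"op": "arm_command", "data": {"targets": "0 0 0 -0.012 0.003 0 -1;0 0 0 -0.024 0.003 0 -1;0 0 0 -0.036 0.003 0 -1;0 0 0 -0.048 0.003 0 -1;0 0 0 -0.048 0.003 0 -1"}}

```text
time_s: 8.38
position: [0.5091, -0.03, 0.0389]
orientation: [[0.086, 0.996, -0.006], [0.996, -0.086, 0.003], [0.002, -0.006, -1.0]]
ft_force: [-7.7, 30.4, 0.3]
width: 0.0137
grasp_force: 24.4
```

```bash
python3 - <<'E'
from g import *
s=manip.get_state(); print(S(s['position']),s['ft_force'])
E
```

```text
[-0.0685  0.0475  0.0389] [-7.68067916 30.39676142  0.29954157]
```

```bash
python3 - <<'E'
from g import *
p,d=snap('top','top3'); q,_=snap('scene','scene3')
A=cv2.resize(p[190:270,240:340],(500,400),interpolation=cv2.INTER_CUBIC)
B=cv2.resize(q[215:295,230:290+0],(300,400),interpolation=cv2.INTER_CUBIC)
cv2.imwrite('pics/c3.png',np.hstack([A,B])[:,:,::-1])
s=manip.get_state(); print(S(s['position']),s['ft_force'])
E
```

```text
[-0.0684  0.0475  0.0389] [-8.04358243 29.35400642 -0.37851129]
```

View pics/c3.png

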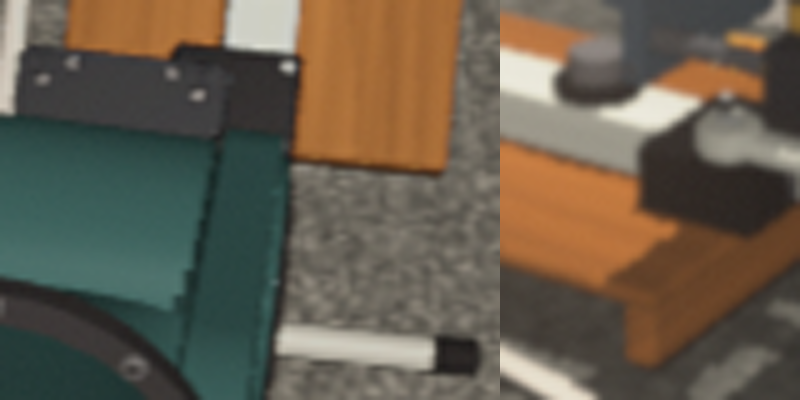

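From above, the gripper hides the lever, and the bar's right part shows at crop (350,343). I'll use the scene view for the lever.

```bash
python3 - <<'E'
from g import *
q=np.load('pics/scene3.npz')['p']
cv2.imwrite('pics/c4.png',cv2.resize(q[205:305,225:355],(780,600),interpolation=cv2.INTER_CUBIC)[:,:,::-1])
# bar centre, columns right of the sleeve, in 3 pictures
for f in('top2','top3'):
    p=np.load(f'pics/{f}.npz')['p'].astype(int)
    for u in (305,312,320):
        c=p[245:268,u].min(1); w=np.clip(c-130,0,None); v=245+(w*np.arange(23)).sum()/w.sum()
        print(f,u,S(onplane('top',[(u,v)],.043)[0]))
print('tip closed px',proj('scene',W(-.066,.0235,.0585)),'piv',proj('scene',W(.014,.0235,.0625)))
E
```

```text
top2 305 [-0.0681 -0.038   0.043 ]
top2 312 [-0.0683 -0.0517  0.043 ]
top2 320 [-0.0686 -0.0675  0.043 ]
top3 305 [-0.0675 -0.0379  0.043 ]
top3 312 [-0.0674 -0.0517  0.043 ]
top3 320 [-0.0674 -0.0673  0.043 ]
tip closed px [[320.09653938 253.65124623]] piv [[275.6989259  239.64870738]]
```

View pics/c4.png

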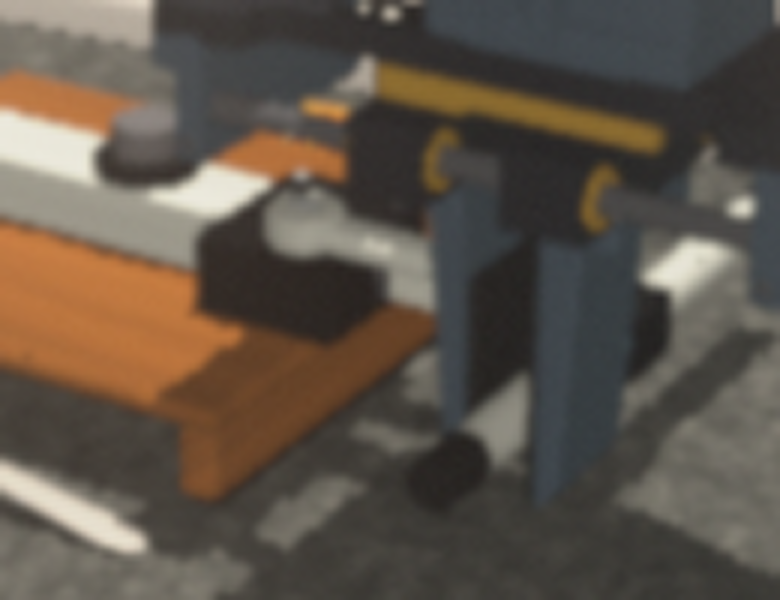

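{"op": "arm_command", "data": {"targets": "0 0 0 0 0.003 0 -1;0 0 0 0 0.005 0 -1;0 0 0 -0.003 0.005 0 -1;0 0 0 -0.006 0.005 0 -1;0 0 0 -0.006 0.005 0 -1", "newtons": 8}}

```text
time_s: 9.1
position: [0.5091, -0.0303, 0.0388]
orientation: [[0.086, 0.996, -0.008], [0.996, -0.086, 0.004], [0.004, -0.008, -1.0]]
ft_force: [-11.6, 49.6, 8.3]
width: 0.0136
grasp_force: 30.0
```

```bash
python3 - <<'E'
from g import *
s=manip.get_state(); print(S(s['position']),s['ft_force'],s['ft_torque'],s['grasp_force'])
E
```

```text
[-0.0684  0.0473  0.0388] [-11.55447709  49.59197158   8.31326325] [7.8305091  1.9635946  0.33129616] 30.037652626633644
```

{"op": "arm_command", "data": {"targets": "0 0 0 0.01 0 0 -1;0 0 0 0.03 0 0 -1;0 0 0 0.06 0 0 -1;0 0 0 0.09 0 0 -1;0 0 0 0.12 0 0 -1;0 0 0 0.14 0 0 -1;0 0 0 0.14 0 0 -1"}}

```text
time_s: 9.98
position: [0.5126, 0.0013, 0.0387]
orientation: [[0.085, 0.996, -0.007], [0.996, -0.085, -0.0], [-0.001, -0.007, -1.0]]
ft_force: [-11.5, -3.0, -0.6]
width: 0.0139
grasp_force: 8.0
```

```bash
python3 - <<'E'
from g import *
s=manip.get_state(); print(S(s['position']),s['ft_force'],s['grasp_force'])
p,d=snap('top','top4')
cv2.imwrite('pics/c5.png',cv2.resize(p[190:270,240:340],None,fx=7,fy=7,interpolation=cv2.INTER_CUBIC)[:,:,::-1])
p=p.astype(int)
for u in (305,312,320):
    c=p[245:268,u].min(1); w=np.clip(c-130,0,None); v=245+(w*np.arange(23)).sum()/w.sum()
    print(u,S(onplane('top',[(u,v)],.043)[0]))
E
```

```text
[-0.0675  0.079   0.0387] [-11.45701505  -3.04424317  -0.56684874] 8.002104386687279
305 [-0.0664 -0.0378  0.043 ]
312 [-0.0666 -0.0516  0.043 ]
320 [-0.0668 -0.0673  0.043 ]
```

View pics/c5.png

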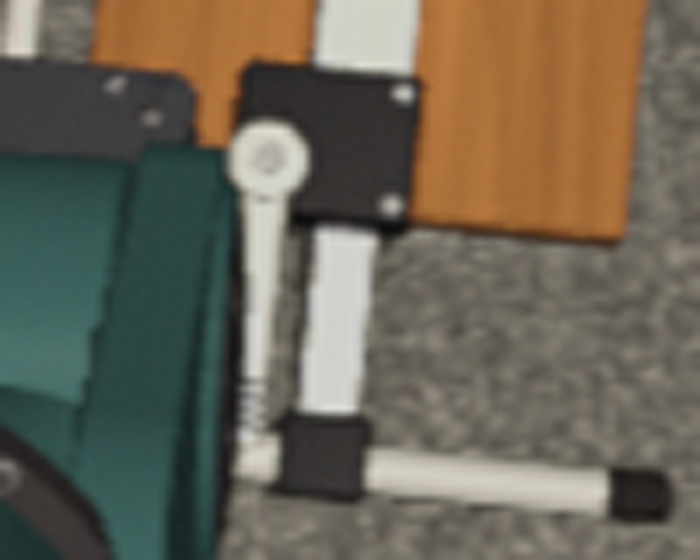

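The lever now runs from pivot (268,160) to about (252,440) and looks parallel to the leg, with the mark at the mouth. I'll check its angle numerically.

```bash
python3 - <<'E'
from g import *
p=np.load('pics/top4.npz')['p'].astype(int)
pts=[]
for v in range(221,246):
    r=p[v].min(1)[272:282]; w=np.clip(r-115,0,None)
    if w.sum()>0: pts.append((272+(w*np.arange(10)).sum()/w.sum(),v))
L=onplane('top',pts,.0625); q=np.array([S(x) for x in L])
print(q[::4]); k=np.polyfit(q[:,0],q[:,1],1); print('lever slope',k[0],'at0',k[1])
pts=[]
for v in range(225,247):
    r=p[v].min(1)[281:296]; w=np.clip(r-150,0,None); pts.append((281+(w*np.arange(15)).sum()/w.sum(),v))
q=np.array([S(x) for x in onplane('top',pts,.0455)]); print('leg slope',np.polyfit(q[:,0],q[:,1],1))
for an in (0,.05,.1): print(an,proj('top',[W(.014-t*np.cos(an),.0235+t*np.sin(an),.0625) for t in(.03,.07)]).round(1))
E
```

```text
[[-0.0018  0.0227  0.0625]
 [-0.0097  0.0225  0.0625]
 [-0.0174  0.0215  0.0625]
 [-0.0252  0.0214  0.0625]
 [-0.033   0.0213  0.0625]
 [-0.0407  0.021   0.0625]
 [-0.0484  0.0204  0.0625]]
lever slope 0.051178736226916974 at0 0.022804885293138673
leg slope [-6.63561924e-03 -6.69691075e-06]
0 [[276.2 228.2]
 [274.  248.8]]
0.05 [[275.4 228.1]
 [272.2 248.5]]
0.1 [[274.7 227.9]
 [270.5 248.2]]
```

{"op": "arm_command", "data": {"targets": "0 0 0 0 -0.002 0 -1;0 0 0 0 -0.002 0 -1;0 0 0 0 -0.002 0 -1;0 0 0 0 -0.002 0 -1", "newtons": 20}}

```text
time_s: 10.52
position: [0.5126, 0.0012, 0.0388]
orientation: [[0.085, 0.996, -0.006], [0.996, -0.085, 0.0], [-0.0, -0.006, -1.0]]
ft_force: [-9.7, -2.7, -3.7]
width: 0.0135
grasp_force: 20.0
```

```bash
python3 - <<'E'
from g import *
s=manip.get_state(); print(S(s['position']),s['ft_force'],s['grasp_force'])
p,d=snap('top','top5')
p=p.astype(int)
for u in (305,312,320):
    c=p[245:268,u].min(1); w=np.clip(c-130,0,None); v=245+(w*np.arange(23)).sum()/w.sum()
    print(u,S(onplane('top',[(u,v)],.043)[0]))
E
```

```text
[-0.0675  0.079   0.0388] [-9.70359173 -2.69331395 -3.6685306 ] 20.004761517047882
305 [-0.0663 -0.0378  0.043 ]
312 [-0.0666 -0.0516  0.043 ]
320 [-0.0668 -0.0673  0.043 ]
```

```bash
python3 -c "
from rig import manip
print(manip.finish_job())"
```

```text
the job is handed in; nothing more can be done
None
```

I handed the job in at about 10.6 s: the leg sprang out, I pushed it back to within about 0.5 mm of its mark by my measurements, the cam lever is closed and clamping, the foot bar is still gripped at 20 N, and the teaspoon and matchbox were never touched; the closing push peaked near 50 N at the wrist, and I can't confirm the 40 N body limit was met, though I believe only the finger touched.

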